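# Seat a router tool holder in the setting stand

## Task

Take the tool holder with the straight router bit out of the tool tray and lower its taper into the spindle of the tool-setting stand. Keeping hold of it and pressing only lightly, turn it until its two notches drop over the spindle's drive keys, see it down, still held, until it is fully home in the taper, then let go. Leave the other holders and the rest of the bench as they are.

Things in the scene. Friction and masses are not known exactly. Their poses are not given: they have to be found in the camera images.
- holder: Steel router tool holder with a slim straight bit, 0.45 to 0.7 kg, upright in any of the tray's three places. Origin: on its axis at the flange's underside, z up. Flange 50 mm across, z 0 to 15 mm, with two notches 18 mm wide cut through it from the rim to 16.5 mm from the axis, on its own +x and -x sides (half a turn makes no difference).
- holder_nut (a point): Middle of the holder's round collet nut, the place to grip from above: 42 mm in diameter, 39 mm above the holder's origin; the nut spans 28 to 50 mm above the origin, over a 38 mm neck that meets the flange at 15 mm. The bit, 12 mm thick, sticks up from the nut to 74 mm above the origin.
- holder_foot (a point): Lowest point of the holder, 64 mm below its origin. The 7:24 taper is 31.75 mm in diameter 2 mm below the origin and narrows to 19 mm at 46 mm below; then a pull stud 12 mm thick down to this point.
- seat (a point): Point on the stand's spindle axis, 105 mm above the bench, where the holder's origin is when fully home; axes as the stand. Unless the notches meet the drive keys (within about 0.07 rad) the flange rides on the key tops, 6 mm short of home with about 1 mm side play. The taper is lightly oiled steel: it centres the holder on its way down without sticking, and at home the flange bears flat on the nose face.
- nose_face (a point): The same point, as the middle of the flat face of the 68 mm spindle nose, at the mouth of its taper bore (32 mm). Two drive keys stand 6 mm above it, opposite each other, 15 mm wide, 17 to 30 mm from the axis, on a line anywhere within 1.1 rad of the stand's y axis: the nose was left at any angle, its brake on (0.6 N m). Load it with 40 N at most; 5 to 10 N is plenty when turning.
- stand: Tool-setting stand, fixed to the bench: grey cast base plate 292 x 184 mm, 26 mm high, reaching from 80 mm in front of the spindle axis (-x) to 212 mm behind it, round spindle housing 88 to 112 mm in diameter, and at x = 165, y = 60 mm a square measuring column 235 mm tall with a read-out carriage. Origin: on the spindle axis at bench level, z up, column towards +x.
- tray: Fixed tool tray: grey plate 84 mm (x) by 272 mm (y), its top 88 mm above the bench, with three round holes of 37 mm at y = -90, 0 and 90 mm, in each of which a holder hangs by its flange. Origin: centre, at bench level.
- holder_disc: Another holder in the tray, with the same taper, flange and nut but carrying a flat grooving disc 56 mm in diameter; reaches 65 mm above the flange. Origin as the holder. Leave it.
- holder_slim: Another holder in the tray, with the same taper and flange but a bare slim conical nose without nut and a thin drill; reaches 85 mm above the flange. Origin as the holder. Leave it.
- collet: Loose steel collet, 26 mm in diameter, 35 mm tall, standing on the bench between stand and tray. Origin: centre of its underside.
- oil: White oil bottle, 38 mm in diameter, 105 mm tall, standing between stand and tray. Origin: centre of its underside.
- spanner: Dark steel hook spanner, 260 mm long, 11 mm thick, lying at the right of the bench. Origin: under the middle of its handle.
- sandblock: Wood and cork sanding block, 115 x 62 x 34 mm, lying at the left of the bench. Origin: centre of its underside.
- brush: Bench brush, 200 mm long, lying near the left of the robot. Origin: its underside, near the middle.
- blank: Dark wooden neck blank, 300 x 62 x 22 mm, lying near the right of the robot. Origin: centre of its underside.
Not all that is in view belongs to the job. Leave any orange, pink or purple look-alike of the holder alone.

How it is judged:
On the way, in this order (a step that is already met when the one before it is completed fails the run):
1. the holder, held by the fingers, has its taper nested in the spindle bore (within 20 mm of home, on the axis within 4 mm) (z of holder in the frame of seat below 0.02 m and horizontal distance between holder and seat below 0.004 m and contact force between the fingers and holder above 0.5 N), for 0.1 s.
2. the holder is seen home while still held: within 2 mm of fully home, keys in its notches (z of holder in the frame of seat below 0.002 m and horizontal distance between holder and seat below 0.002 m and contact force between the fingers and holder above 0.5 N), for 0.2 s.
At the end, for the whole second after the job is handed in: The holder stands released and at rest in the spindle: its origin within 1.5 mm above the seat point (not over 3 mm below), within 1.5 mm of the spindle axis, its axis within 0.025 rad of vertical (z of holder in the frame of seat between -0.003 and 0.0015 m and horizontal distance between holder and seat below 0.0015 m and angle between holder's own z axis and vertical below 0.025 rad and linear speed of holder below 0.01 m/s); the robot touches nothing.
It fails at once if the holder is pressed on the stand with more than 40 N (contact force between holder and stand above 40 N).
It fails at once if another holder is moved more than 20 mm or one of the other loose things more than 30 mm (distance of any of holder_disc, holder_slim from where it was at the start of the episode above 0.02 m or distance of any of collet, oil, spanner, sandblock, brush, blank from where it was at the start of the episode above 0.03 m).
It also fails if it takes over 72 s, if anything falls off the work surface, if the arm or the gripper's body presses on something with over 40 N, if the wrist force passes 120 N, or if a joint passes its speed limit or range.

## Robot

A 7-joint arm with a two-finger parallel gripper is mounted at the origin on the work surface. World frame = base frame: x ahead of the robot, y to its left, z up, the work surface at z = 0. Lengths are in m, angles in rad, forces in N, time in s.
With the tool pointing down it reaches from about 0.425 to 0.825 m from the base axis. Payload 3.6 kg.
Tool frame: the origin (TCP) lies at the very end of the fingers, on their centre line; the grasp point (between the pads) lies 19 mm behind it; z points along the fingers, y is the direction in which the jaws open and shut (so a half turn about z gives the same grasp; the last joint's range is limited). The gripper opens to 93 mm and grips with 3 to 60 N. Pads are 15 mm wide; open, the fingers measure 128 mm over their backs; the gripper's body (75 mm by 188 mm) begins 65 mm behind the grasp point.
Start: joints at [1.109, 0.615, -0.013, 1.423, 0.008, 1.103, -0.04], TCP at [0.274, -0.589, 0.219] pointing down, gripper open.
Joint ranges: [-3.12, 3.12], [-0.3, 2.06], [-1.34, 1.32], [0.26, 2.42], [-1.36, 4.5], [0.01, 1.98], [-2.84, 2.84]. Speed limits (rad/s): [2.79, 2.79, 3.14, 3.14, 3.14, 3.14, 3.14].

## Interface

Orientations are given as a unit quaternion [w, x, y, z].
In Python, from workcell import env gives the robot as it stands. The module is installed in compiled form; this text tells all that it offers.
- The arm moves only by the shell command python3 -m inch 'ROWS' [FORCE]. ROWS is JSON, a list of rows, each a list of 3 entries, a list of its own where there are three numbers: the shift along the tool's x, y, z in m, then the turn about the tool's z in degrees, then the opening in per cent of the stroke, from 0 (shut) to 100 (fully open). In form: [[[tx, ty, tz], yaw, hand], ...]. A call has exactly 10 rows; each row shifts and turns the commanded pose from where the row before left it, along the tool's axes as they then stand; what a row does not reach is not made up. A row lasts 1/8 s, in which the tool goes at most 62.5 mm and 10.7 degrees, less where a joint would pass 70% of its speed; a pose out of reach is approached as far as the arm can. A call is refused whole if a number of a shift passes 0.0625 or a number of a turn 10.7, either way. A call with a gripper value outside its range is refused whole. The fingers move at their own pace and stop on an object; FORCE is the grip in N (left out, the last holds). Time passes only in rows, so rows that do not move let the fingers close, or fill a call up. It gives the time, the measured TCP pose, the force and the opening at its end, in the units of the state.
- env.get_obs(): the state, without advancing time (a new reading comes with each control period).
- env.get_image(name): name is "side" or "top"; returns a dict with "pixels" (384x512x3 uint8, red, green, blue), "range_z" (384x512 float32, m along the optical axis (not along the pixel's ray), 0 where there is no reading), "fx", "fy", "cx", "cy" (pixels), "k1" (the pictures are not rectified: a ray, as slopes to the right and down, at radius r is drawn at 1 + k1 r^2 times it, then the intrinsics apply), "world_from_camera" (4x4, takes a point from camera to world coordinates). Camera axes: x right, y up, looking along -z (the intrinsics and any distortion apply to the point x, -y, -z); pixel columns grow to the right and rows downward; lengths in m; the calibration is good to about 2 mm. A picture is of the moment at which its call begins.
- env.sign_off(): hands the job in, once; it reports no verdict.
The state is a dict: "time_s": time; "joint_pos": joint angles; "joint_velocities": joint speeds; "joint_efforts": joint torques, N m; "ee_pos": TCP position; "tcp_rot": TCP orientation; "wrist_force": force on the tool from outside, world axes, zero at the start; "torque": the same for the moment, N m; "finger_gap": opening from 0.0 (shut) to 1.0 (fully open).
Only numpy, scipy, OpenCV 4.12 (cv2) and the standard library are available. Lean on these libraries where they do the work, as an engineer would, in place of code of your own. Each camera call takes 0.05 s, during which the arm holds its last target.

## Working session

There is one attempt and no reset: what is moved stays moved. The work goes in short steps, Python scripts to look and compute and a shell command to move; the robot and the scene stay as the last step left them, time stands still between calls to the robot, and variables do not carry over. Pictures are saved under pics/ and viewed, and the job is handed in when it is done.

```bash
mkdir -p pics
cat > h.py <<'E'
import numpy as np, cv2
from workcell import env
def K(im): return np.array([[im['fx'],0,im['cx']],[0,im['fy'],im['cy']],[0,0,1.]])
def norm(im,uv):
    uv=np.asarray(uv,float).reshape(-1,1,2)
    return cv2.undistortPoints(uv,K(im),np.array([im['k1'],0,0,0,0.])).reshape(-1,2)
def plane(im,uv,z):
    n=norm(im,uv);T=np.array(im['world_from_camera'])
    d=np.c_[n[:,0],-n[:,1],-np.ones(len(n))]@T[:3,:3].T
    s=(z-T[2,3])/d[:,2]
    return T[:3,3]+d*s[:,None]
def cloud(im):
    h,w=im['range_z'].shape
    vv,uu=np.mgrid[:h,:w]
    n=norm(im,np.c_[uu.ravel(),vv.ravel()]);r=im['range_z'].ravel()
    T=np.array(im['world_from_camera'])
    P=np.c_[n[:,0]*r,-n[:,1]*r,-r]@T[:3,:3].T+T[:3,3]
    P[r==0]=np.nan
    return P.reshape(h,w,3)
def proj(im,P):
    T=np.linalg.inv(np.array(im['world_from_camera']));P=np.atleast_2d(P)@T[:3,:3].T+T[:3,3]
    return cv2.projectPoints(np.c_[P[:,0],-P[:,1],-P[:,2]],np.zeros(3),np.zeros(3),K(im),np.array([im['k1'],0,0,0,0.]))[0].reshape(-1,2)
def save(im,name): cv2.imwrite('pics/'+name+'.png',im['pixels'][:,:,::-1])
E
python3 - <<'E'
from h import *
for n in ['side','top']:
    im=env.get_image(n);save(im,n+'0');np.save(n+'0.npy',im,allow_pickle=True)
    print(n,im['fx'],im['cx'],im['cy'],im['k1'],np.round(im['world_from_camera'],3).tolist())
o=env.get_obs();print(o)
E
```

```text
side 413.7651754321208 255.08189135690762 196.2198855916866 0.03496626607717754 [[0.949, 0.2, -0.243, 0.077], [-0.314, 0.636, -0.705, -1.127], [0.013, 0.746, 0.666, 1.142], [0.0, 0.0, 0.0, 1.0]]
top 351.41748777272943 253.1964599792059 190.52606767491196 0.020060222594053545 [[-0.023, 0.997, -0.077, 0.393], [-1.0, -0.024, -0.012, -0.011], [-0.014, 0.077, 0.997, 1.152], [0.0, 0.0, 0.0, 1.0]]
{'time_s': 0.1, 'joint_pos': array([ 1.10850263,  0.61581167, -0.01259749,  1.42470289,  0.00811938,
        1.10339957, -0.04039518]), 'joint_velocities': array([ 0.00014055, -0.00110125,  0.00043538, -0.00489731, -0.00147976,
       -0.00057003,  0.00097548]), 'joint_efforts': array([ 9.90449989e-04, -4.60042155e+01,  2.09826417e-01, -1.66246122e+01,
       -6.12285384e-02,  1.68983726e-02,  1.10092765e-04]), 'ee_pos': array([ 0.27408668, -0.58861788,  0.21761595]), 'tcp_rot': array([-1.10227572e-03,  9.76346795e-01,  2.16207418e-01, -2.72498267e-04]), 'wrist_force': array([ 0.48233598, -0.15994018, -0.53342342]), 'torque': array([ 0.00345093, -0.00931171, -0.00475568]), 'finger_gap': 0.9998207366380272}
```

View pics/side0.png

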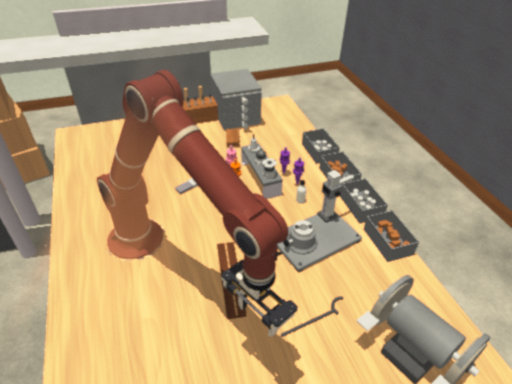

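View pics/top0.png

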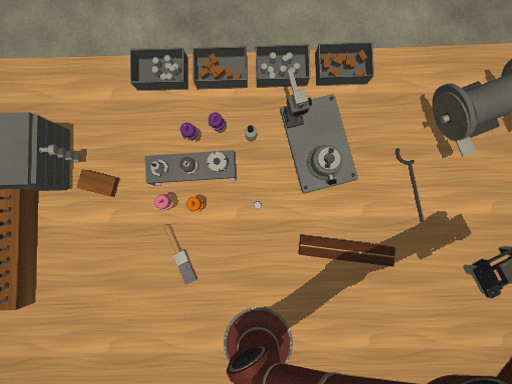

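The top view shows the tray around (190,166), the stand nose around (327,160), the decoys (pink, orange and purple) around the tray, the collet at (257,205) and the oil at (251,132). I'll zoom in on the tray and nose.

Run:
```python
from h import *
t=np.load('top0.npy',allow_pickle=True).item();s=np.load('side0.npy',allow_pickle=True).item()
def crop(im,x,y,w,h,k): return cv2.resize(im['pixels'][y:y+h,x:x+w,::-1],None,fx=k,fy=k,interpolation=cv2.INTER_CUBIC)
cv2.imwrite('pics/a.png',crop(t,140,140,100,50,8))
cv2.imwrite('pics/b.png',crop(t,285,85,80,110,5))
cv2.imwrite('pics/c.png',crop(s,220,120,140,110,5))
for n,im in(('t',t),('s',s)):
    P=cloud(im)
    pts={'t':[(158,167),(188,165),(217,161),(175,180),(327,158),(305,180),(345,150)],'s':[(302,232),(254,143),(268,163)]}[n]
    for u,v in pts: print(n,u,v,np.round(P[v,u],3))
```

```text
t 158 167 [0.546 0.275 0.146]
t 188 165 [0.55  0.189 0.141]
t 217 161 [0.557 0.103 0.154]
t 175 180 [0.513 0.24  0.089]
t 327 158 [ 0.574 -0.232  0.055]
t 305 180 [ 0.51  -0.165  0.024]
t 345 150 [ 0.603 -0.295  0.03 ]
s 302 232 [ 0.552 -0.249  0.1  ]
s 254 143 [0.55  0.273 0.128]
s 268 163 [0.551 0.099 0.146]
```

```bash
sleep 1; ls pics
```

```text
a.png
b.png
c.png
side0.png
top0.png
```

View pics/a.png

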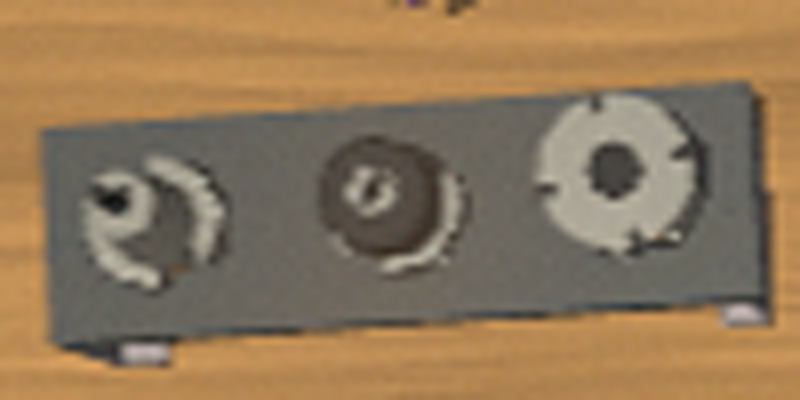

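View pics/b.png

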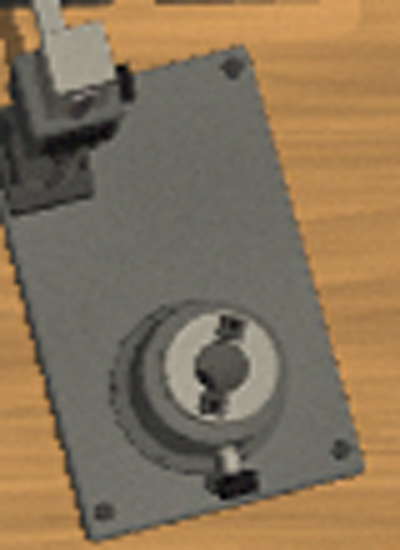

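View pics/c.png

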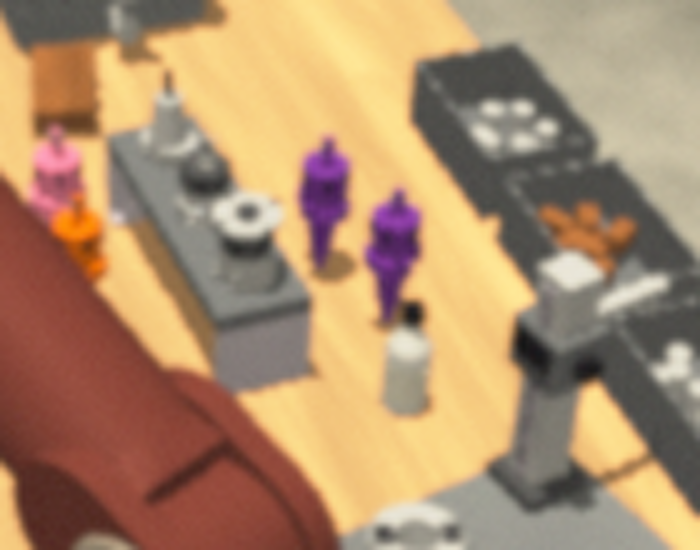

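The middle tray place holds the nut-and-bit holder: a dark nut with the bit tip at about (187,164). Slim is on the left and disc on the right. The keys are at about (331,150) and (327,166). Next I'll measure them.

```bash
cat > meas.py <<'E'
from h import *
t=np.load('top0.npy',allow_pickle=True).item();s=np.load('side0.npy',allow_pickle=True).item()
px=t['pixels'].astype(int);hsv=cv2.cvtColor(t['pixels'],cv2.COLOR_RGB2HSV)
# tray: low saturation region
def largest(m,box):
    x0,y0,x1,y1=box;mm=np.zeros_like(m);mm[y0:y1,x0:x1]=m[y0:y1,x0:x1]
    n,l,st,c=cv2.connectedComponentsWithStats(mm);k=1+np.argmax(st[1:,4]);return (l==k).astype(np.uint8)
P=cloud(t)
m=((P[...,2]>0.08)&(P[...,2]<0.2)).astype(np.uint8)
k=largest(m,(135,140,245,195));c,_=cv2.findContours(k,0,2);c=max(c,key=cv2.contourArea)
r=cv2.minAreaRect(c[:,0].astype(np.float32));b=cv2.boxPoints(r)
print('tray px',r);W=plane(t,b,0.088);print(np.round(W,4),'c',W.mean(0),[np.linalg.norm(W[i]-W[i-1]) for i in range(2)])
# nut: dark
g=px.max(2)
roi=cv2.cvtColor(t['pixels'],cv2.COLOR_RGB2LAB)
for v in range(156,178,2): print(v,[int(x) for x in px[v,174:204].sum(1)//3])
print('RminusB')
for v in range(156,178,2): print(v,[int(x) for x in (px[v,174:204,0]-px[v,174:204,2])])
# nose
m=(g>150).astype(np.uint8)
k=largest(m,(305,140,350,178));c,_=cv2.findContours(k,0,2);c=max(c,key=cv2.contourArea);hull=cv2.convexHull(c)
W=plane(t,hull[:,0],0.105);e=cv2.minEnclosingCircle(W[:,:2].astype(np.float32));print('nose',e, cv2.fitEllipse(W[:,:2].astype(np.float32)*1000))
for v in range(144,174): print(v,' '.join('%3d'%(x) for x in g[v,312:346]))
E
python3 meas.py
```

```text
tray px ((189.22128295898438, 166.31858825683594), (27.53886604309082, 90.19976043701172), 86.18592071533203)
[[0.5907 0.3366 0.088 ]
 [0.6024 0.0601 0.088 ]
 [0.5176 0.0561 0.088 ]
 [0.5059 0.331  0.088 ]] c [0.55413406 0.19595984 0.088     ] [np.float64(0.08501303295001181), np.float64(0.2767085486510423)]
156 [98, 98, 97, 101, 100, 100, 99, 100, 101, 101, 101, 103, 102, 102, 99, 103, 99, 101, 102, 100, 101, 99, 100, 101, 101, 101, 103, 103, 102, 99]
158 [99, 99, 101, 98, 98, 99, 101, 98, 83, 70, 64, 77, 77, 73, 71, 65, 60, 62, 79, 101, 101, 102, 100, 102, 101, 102, 101, 101, 100, 98]
160 [99, 100, 101, 99, 100, 102, 86, 63, 73, 76, 84, 88, 76, 75, 73, 77, 73, 73, 57, 63, 65, 80, 104, 103, 99, 101, 101, 98, 103, 100]
162 [99, 100, 100, 100, 102, 90, 70, 75, 74, 84, 127, 145, 89, 79, 104, 107, 77, 76, 75, 59, 67, 123, 138, 72, 99, 102, 101, 102, 101, 100]
164 [97, 100, 99, 100, 101, 91, 68, 70, 81, 137, 166, 90, 59, 112, 162, 116, 74, 75, 76, 60, 58, 115, 154, 108, 76, 103, 102, 101, 103, 101]
166 [101, 99, 99, 99, 99, 94, 76, 71, 77, 74, 91, 131, 137, 107, 88, 74, 75, 76, 72, 56, 5
[... 5835 characters left out ...]

169  89  52  54  61  59  69 100 111 111 115 116 116  99  85  90  98 118 116 111 103 100  95 104 102 105 103  97  96  98 114 110 112 112 108
170  91  71  53  57  54  60  64  92 111 110 110 114 112 115 111  98  99 102 107 110 106 107 100 103 100  94  92  96 106 112 108 111 112 110
171  97  92  71  56  59  56  56  57  78 100 109 111 108 110 109 111 110 109 107 110 109 107 104 102  97  90  93 100 114 111 114 111 111 109
172  95  98  92  74  55  62  61  60  53  49  72  98 108 107 104 108 107 107 105 108 107  88  77  75  94  93  97 109 113 114 113 114 111 111
173  96  94 100  97  78  58  57  56  61  62  61  59  68  73  85  96  91  94  74  67  52  58  81  92  94  93 104 114 111 111 110 112 112 112
```

```bash
cat > meas2.py <<'E'
from h import *
from scipy.optimize import least_squares
t=np.load('top0.npy',allow_pickle=True).item()
px=t['pixels'].astype(int);g=px.max(2)
k=4
G=cv2.resize(g.astype(np.float32),None,fx=k,fy=k,interpolation=cv2.INTER_CUBIC)
up=lambda c:(c+0.5)/k-0.5
def cf(W):
    f=lambda p:np.hypot(W[:,0]-p[0],W[:,1]-p[1])-p[2]
    r=least_squares(f,[*W.mean(0)[:2],.03],loss='soft_l1',f_scale=.001);return r.x,np.std(f(r.x))
m=np.zeros(G.shape,np.uint8);b=(slice(144*k,172*k),slice(315*k,344*k));m[b]=(G[b]>138)
c,_=cv2.findContours(m,0,cv2.CHAIN_APPROX_NONE);c=max(c,key=cv2.contourArea)
h=cv2.convexHull(c)[:,0]
W=plane(t,up(h.astype(float)),.105);print('nose',cf(W))
# bore
c,_=cv2.findContours(255*m,1,cv2.CHAIN_APPROX_NONE)
# tray by saturation
hsv=cv2.cvtColor(cv2.resize(t['pixels'],None,fx=k,fy=k,interpolation=cv2.INTER_CUBIC),cv2.COLOR_RGB2HSV)
mt=np.zeros(G.shape,np.uint8);b=(slice(145*k,190*k),slice(140*k,242*k));mt[b]=((hsv[b][...,1]<75)&(hsv[b][...,2]>80))
mt=cv2.morphologyEx(mt,cv2.MORPH_OPEN,np.ones((9,9)))
c,_=cv2.findContours(mt,0,2);c=max(c,key=cv2.contourArea)
r=cv2.minAreaRect(cv2.convexHull(c)[:,0].astype(np.float32));W=plane(t,up(cv2.boxPoints(r)),.088)
print('tray',np.round(W,4).tolist(),W.mean(0),[np.linalg.norm(W[i]-W[i-1]) for i in range(2)])
# bit tip & nut
b=(slice(159*k,169*k),slice(181*k,192*k));mb=(G[b]>100).astype(np.uint8);n,l,s,cc=cv2.connectedComponentsWithStats(mb)
print('tipcomp',s,[up(x+[181*k,159*k]) for x in cc])
q=np.argwhere(cv2.morphologyEx((G[b]>105).astype(np.uint8),cv2.MORPH_CLOSE,np.ones((9,9)))>0).mean(0)[::-1]+[181*k,159*k]
print('tip',up(q),plane(t,up(q),.162))
b=(slice(152*k,175*k),slice(176*k,194*k));
mn=np.zeros(G.shape,np.uint8);mn[b]=(G[b]<93)
c,_=cv2.findContours(mn,0,cv2.CHAIN_APPROX_NONE);c=max(c,key=cv2.contourArea)
h=cv2.convexHull(c)[:,0].astype(float);h=h[(up(h[:,0])<187)&(up(h[:,1])<170)]
print('nut',cf(plane(t,up(h),.138)))
# key dark blobs: centroid of dark outside bore
for (x0,x1,y0,y1) in[(327,334,146.5,153),(323,331,163,168.5)]:
    b=(slice(int(y0*k),int(y1*k)),slice(int(x0*k),int(x1*k)));q=np.argwhere(G[b]<120).mean(0)[::-1]+[x0*k,y0*k]
    print('key',up(q),plane(t,up(q),.111)[0])
E
python3 meas2.py
python3 - <<'E'
import sys;sys.path.insert(0,'.')
from h import *
t=np.load('top0.npy',allow_pickle=True).item()
o=cv2.resize(t['pixels'][140:180,305:350,::-1],None,fx=14,fy=14,interpolation=cv2.INTER_LANCZOS4)
cv2.imwrite('pics/d.png',o)
o=cv2.resize(t['pixels'][150:182,170:206,::-1],None,fx=16,fy=16,interpolation=cv2.INTER_LANCZOS4)
cv2.imwrite('pics/e.png',o)
E
```

```text
nose (array([ 0.56657948, -0.2274483 ,  0.03325172]), np.float64(0.000389474482429707))
tray [[0.5915, 0.3336, 0.088], [0.6019, 0.0608, 0.088], [0.5174, 0.0572, 0.088], [0.507, 0.3284, 0.088]] [0.55444989 0.19500059 0.088     ] [np.float64(0.08467349081560446), np.float64(0.27298013379102853)]
tipcomp [[   0    0   44   40 1259]
 [   0    0    1    1    1]
 [   7    6   29   27  500]] [array([186.04954329, 163.54259333]), array([180.625, 158.625]), array([185.886 , 163.4025])]
tip [185.92407407 163.38888889] [[0.55147267 0.19091953 0.162     ]]
nut (array([0.55427863, 0.19445894, 0.02170179]), np.float64(0.00018895449492873587))
key [330.59995274 149.36034972] [ 0.59097156 -0.23209292  0.111     ]
key [327.10398707 165.13092672] [ 0.54379872 -0.21989125  0.111     ]
```

```bash
sleep 1
```

```text
(no output)
```

View pics/d.png

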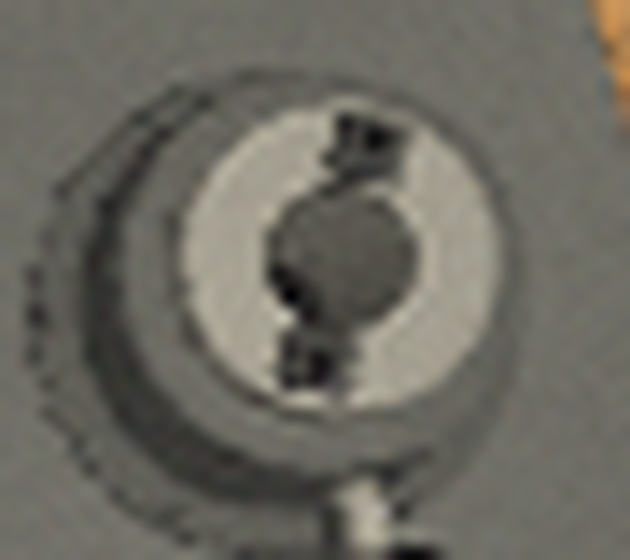

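View pics/e.png

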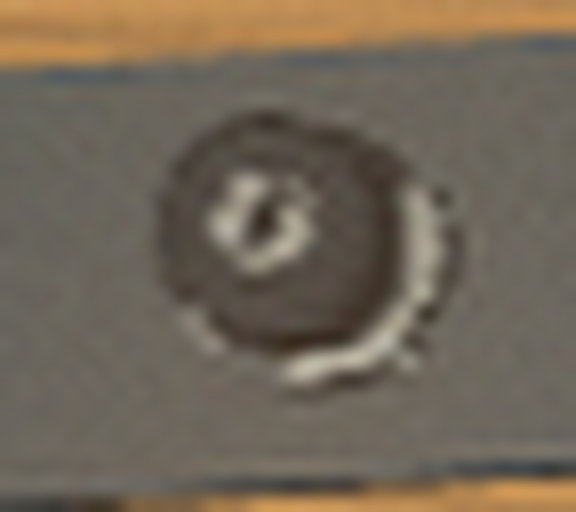

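Run:
```python
from h import *
t=np.load('top0.npy',allow_pickle=True).item()
c=np.array([.5544,.1947])
for e in [(195,320),(215,348),(285,372),(420,190),(370,360),(440,250)]:
    p=np.array(e)/16+[170-.5,150-.5]
    w=plane(t,p,.103)[0,:2]-c; print(e,np.round(np.hypot(*w)*1000,1),np.degrees(np.arctan2(w[1],w[0])))
print(proj(t,[[.5544,.1947,.103],[.5544,.1947,.127],[.5544,.1947,.162],[.5544,.1947,.138]]))
P=cloud(t)
for nme,(x0,x1,y0,y1) in dict(purple=(180,226,110,142),oil=(243,259,123,142),pink=(150,210,193,212),slim=(150,175,150,180)).items():
    Q=P[y0:y1,x0:x1].reshape(-1,3);Q=Q[Q[:,2]>.02];print(nme,np.nanmin(Q,0),np.nanmax(Q,0))
Q=P[85:130,280:315].reshape(-1,3);Q=Q[Q[:,2]>.1];print('col',np.nanmin(Q,0),np.nanmax(Q,0))
s=np.load('side0.npy',allow_pickle=True).item()
print(proj(s,[[.5544,.1947,.103],[.5544,.1947,.127],[.567,-.227,.105]]))
```

```text
(195, 320) 24.2 118.9900281098651
(215, 348) 24.5 134.47375485861613
(285, 372) 22.4 168.91951552321086
(420, 190) 24.6 -60.98071309924587
(370, 360) 23.3 -149.78750958881696
(440, 250) 25.1 -89.04500146611763
[[188.67450157 165.46608531]
 [187.0688894  164.26202591]
 [184.5894575  162.40274266]
 [186.30787343 163.69134548]]
purple [0.6390485  0.08761371 0.05037016] [0.71463209 0.21908832 0.14283458]
oil [ 0.64464132 -0.01093364  0.02011   ] [0.68156874 0.02496156 0.10980377]
pink [0.41722078 0.15613381 0.05396855] [0.47203229 0.2947561  0.14098498]
slim [0.51601976 0.2413903  0.07460668] [0.59401888 0.31699562 0.17656664]
col [ 0.68095438 -0.16922563  0.10184503] [ 0.76375707 -0.10059771  0.24008446]
[[260.82799587 157.91011935]
 [260.95925799 153.25496993]
 [303.43323323 225.72003538]]
```

Measurements, checked against the given sizes:
- **Nose:** radius fits as 33.3 mm (34 nominal), seat ≈ (0.567,-0.227). The keys lie at ≈ -14.5°.
- **Tray:** comes out as 84.7×273 mm, centred at (0.554,0.195), which matches the nut.
- **Holder:** the visible notch is at ≈152°, i.e. -28°.

I'll rotate the jaws to the tray's x direction and travel there.

```bash
python3 -m inch '[[[0,0,-0.006],-9.7,100],[[0,0,-0.006],-9.7,100],[[0,0,-0.006],-9.7,100],[[0,0,-0.006],-9.7,100],[[0,0,-0.006],-9.7,100],[[0,0,-0.006],-9.7,100],[[0,0,0],-9.8,100],[[0.03,0.012,0],0,100],[[0.05,0.021,0],0,100],[[0.055,0.023,0],0,100]]' 10
```

```text
time_s: 1.35
ee_pos: [0.3233, -0.4502, 0.254]
tcp_rot: [-0.0, 0.689, 0.725, 0.0]
wrist_force: [1.3, -0.1, 1.2]
finger_gap: 0.998
```

```bash
cat > st.py <<'E'
from h import *
import sys
from scipy.spatial.transform import Rotation as R
o=env.get_obs();q=o['tcp_rot'];r=R.from_quat([q[1],q[2],q[3],q[0]]);M=r.as_matrix()
print('t',round(o['time_s'],2),'p',np.round(o['ee_pos'],4),'xang',round(np.degrees(np.arctan2(M[1,0],M[0,0])),2),'yang',round(np.degrees(np.arctan2(M[1,1],M[0,1])),2),'tilt',np.round(M[:,2],3),'F',np.round(o['wrist_force'],2),'T',np.round(o['torque'],2),'gap',round(o['finger_gap']*93,1),'j',np.round(o['joint_pos'],2))
if len(sys.argv)>3:
    d=np.array([float(x) for x in sys.argv[1:4]])-o['ee_pos'];print('tool delta',np.round(M.T@d,4))
E
python3 st.py .554 .194 .25
```

```text
t 1.35 p [ 0.3233 -0.4502  0.254 ] xang 92.88 yang 2.88 tilt [-0.     0.001 -1.   ] F [ 1.33 -0.07  1.18] T [-0.01 -0.11 -0.05] gap 92.8 j [ 1.14  0.45 -0.35  1.65  0.17  1.08  0.79]
tool delta [0.6318 0.2628 0.0045]
```

```bash
python3 -m inch '[[[0.055,0.023,0],0,100],[[0.055,0.023,0],0,100],[[0.055,0.023,0],0,100],[[0.055,0.023,0],0,100],[[0.055,0.023,0],0,100],[[0.055,0.023,0],0,100],[[0.055,0.023,0],0,100],[[0.055,0.023,0],0,100],[[0.055,0.023,0],0,100],[[0.055,0.023,0],0,100]]'; python3 st.py .554 .194 .25
```

```text
time_s: 2.6
ee_pos: [0.5248, 0.1111, 0.2543]
tcp_rot: [0.0, 0.689, 0.725, -0.0]
wrist_force: [0.6, -0.1, -0.3]
finger_gap: 1.002
t 2.6 p [0.5248 0.1111 0.2543] xang 92.94 yang 2.94 tilt [-0.    -0.001 -1.   ] F [ 0.63 -0.07 -0.33] T [-0.06 -0.06 -0.05] gap 93.2 j [ 0.1   0.44 -0.51  1.69  0.24  1.07 -0.44]
tool delta [0.0813 0.0334 0.0043]
```

```bash
python3 -m inch '[[[0.04,0.017,0],0,100],[[0.03,0.012,0],0,100],[[0.0113,0.0044,0],0,100],[[0,0,0.02],0,100],[[0,0,0.02],0,100],[[0,0,0.02],0,100],[[0,0,0.014],0,100],[[0,0,0],0,100],[[0,0,0],0,100],[[0,0,0],0,100]]'; python3 st.py .554 .194 .108
python3 - <<'E'
from h import *
im=env.get_image('side');np.save('side1.npy',im,allow_pickle=True)
cv2.imwrite('pics/s1.png',cv2.resize(im['pixels'][90:200,200:330,::-1],None,fx=5,fy=5,interpolation=cv2.INTER_CUBIC))
im=env.get_image('top')
cv2.imwrite('pics/t1.png',cv2.resize(im['pixels'][110:220,120:260,::-1],None,fx=5,fy=5,interpolation=cv2.INTER_CUBIC))
E
```

```text
time_s: 3.85
ee_pos: [0.5541, 0.1928, 0.1816]
tcp_rot: [0.0, 0.689, 0.725, 0.001]
wrist_force: [-0.4, 0.3, -0.9]
finger_gap: 1.0
t 3.85 p [0.5541 0.1928 0.1816] xang 92.96 yang 2.96 tilt [ 0.002  0.001 -1.   ] F [-0.43  0.28 -0.94] T [-0.05 -0.07  0.01] gap 93.0 j [-0.07  0.59 -0.48  1.65  0.32  0.97 -0.61]
tool delta [ 0.0011 -0.0002  0.0736]
```

```bash
sleep 1
```

```text
(no output)
```

View pics/s1.png

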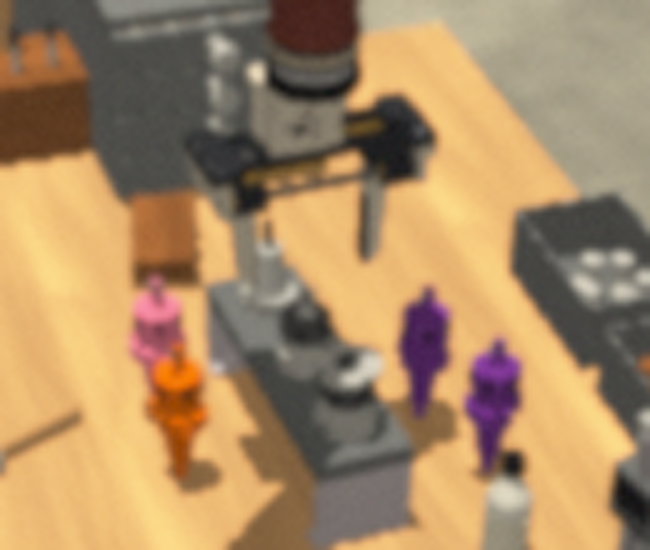

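View pics/t1.png

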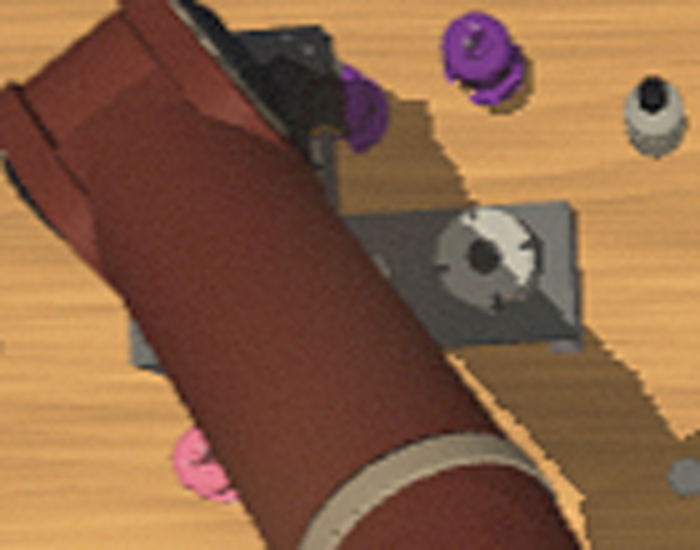

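The side view shows the fingers straddling the middle holder with the decoys clear. I'll part-close the fingers, descend and grip.

```bash
python3 -m inch '[[[0.001,0,0],0,66],[[0,0,0.015],0,66],[[0,0,0.018],0,66],[[0,0,0.018],0,66],[[0,0,0.012],0,66],[[0,0,0.01],0,66],[[0,0,0],0,66],[[0,0,0],0,66],[[0,0,0],0,20],[[0,0,0],0,20]]' 40; python3 st.py .554 .194 .108;python3 -m inch '[[[0,0,0],0,20],[[0,0,0],0,20],[[0,0,0],0,20],[[0,0,0],0,20],[[0,0,-0.005],0,20],[[0,0,-0.01],0,20],[[0,0,-0.015],0,20],[[0,0,-0.03],0,20],[[0,0,0],0,20],[[0,0,0],0,20]]' 40; python3 st.py
```

```text
time_s: 5.2
ee_pos: [0.5539, 0.1937, 0.1082]
tcp_rot: [0.0, 0.689, 0.725, 0.0]
wrist_force: [0.3, 0.1, 0.1]
finger_gap: 0.49
t 5.2 p [0.5539 0.1937 0.1082] xang 92.97 yang 2.97 tilt [ 0.001  0.    -1.   ] F [0.29 0.09 0.14] T [-0.02 -0.04 -0.02] gap 45.5 j [-0.1   0.68 -0.44  1.73  0.38  0.82 -0.67]
tool delta [0.0003 0.0002 0.0002]
time_s: 6.45
ee_pos: [0.5526, 0.1931, 0.167]
tcp_rot: [-0.0, 0.688, 0.725, -0.001]
wrist_force: [-0.6, -0.5, -4.5]
finger_gap: 0.443
t 6.45 p [0.5526 0.1931 0.167 ] xang 92.98 yang 2.98 tilt [-0.002 -0.001 -1.   ] F [-0.59 -0.52 -4.46] T [-0.05 -0.04  0.09] gap 41.2 j [-0.08  0.61 -0.47  1.67  0.33  0.94 -0.62]
```

Gripped (41.2 mm, +4.5 N of weight). Lifting and carrying it to above the spindle.

```bash
python3 -m inch '[[[0,0,-0.03],0,20],[[0,0,-0.04],0,20],[[-0.01,0,-0.03],0,20],[[-0.03,0,-0.01],0,20],[[-0.045,0,0],0,20],[[-0.045,0,0],0,20],[[-0.045,0,0],0,20],[[-0.045,0,0],0,20],[[-0.045,0,0],0,20],[[-0.045,0,0],0,20]]'; python3 st.py .567 -.227 .28
```

```text
time_s: 7.7
ee_pos: [0.5684, -0.1173, 0.2759]
tcp_rot: [-0.002, 0.688, 0.725, -0.001]
wrist_force: [0.7, 0.3, -3.9]
finger_gap: 0.444
t 7.7 p [ 0.5684 -0.1173  0.2759] xang 92.99 yang 2.99 tilt [-0.004  0.001 -1.   ] F [ 0.68  0.35 -3.88] T [-0.06 -0.19  0.  ] gap 41.3 j [ 0.47  0.49 -0.48  1.53  0.24  1.18 -0.01]
tool delta [-0.1094 -0.0072 -0.0042]
```

```bash
python3 -m inch '[[[-0.04,-0.003,0],0,20],[[-0.035,-0.002,0],0,20],[[-0.025,-0.002,0],0,20],[[-0.009,0,0],0,20],[[0,0,0],-7,20],[[0,0,0],-6.5,20],[[0,0,0],0,20],[[0,0,0],0,20],[[0,0,0],0,20],[[0,0,0],0,20]]'; python3 st.py .567 -.227 .28
python3 - <<'E'
from h import *
im=env.get_image('side');np.save('side2.npy',im,allow_pickle=True)
cv2.imwrite('pics/s2.png',cv2.resize(im['pixels'][110:270,240:390,::-1],None,fx=5,fy=5,interpolation=cv2.INTER_CUBIC)[:, :])
cv2.imwrite('pics/s2.png',cv2.resize(im['pixels'][140:260,250:370,::-1],None,fx=5,fy=5,interpolation=cv2.INTER_CUBIC))
print(proj(im,[[.567,-.227,.26],[.567,-.227,.196],[.567,-.227,.105]]))
E
```

```text
time_s: 8.95
ee_pos: [0.5683, -0.225, 0.2777]
tcp_rot: [-0.0, 0.599, 0.801, -0.0]
wrist_force: [0.1, 0.7, -4.5]
finger_gap: 0.445
t 8.95 p [ 0.5683 -0.225   0.2777] xang 106.45 yang 16.45 tilt [-0.  0. -1.] F [ 0.14  0.66 -4.5 ] T [-0.06 -0.11  0.03] gap 41.4 j [ 0.65  0.55 -0.52  1.44  0.28  1.22  0.38]
tool delta [-0.0015 -0.0018 -0.0023]
[[307.79445685 192.30739552]
 [305.91202712 206.70655181]
 [303.43323323 225.72003538]]
```

```bash
sleep 1
```

```text
(no output)
```

View pics/s2.png

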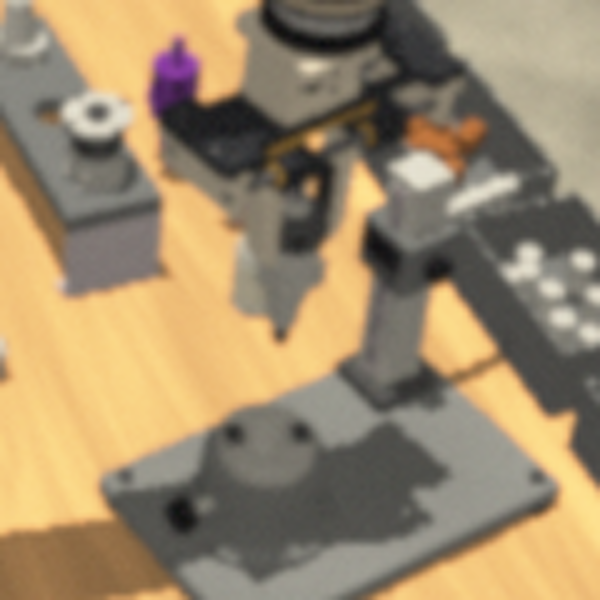

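The side view shows the holder hanging upright: foot at about (306,206.6), where I predicted (305.9,206.7). The keys are at (296,226) and (310,225.5). I'll cross-check the key line from this view.

Run:
```python
from h import *
for f in('side0.npy','side2.npy'):
    im=np.load(f,allow_pickle=True).item();g=im['pixels'].max(2).astype(int)
    print(f);[print(v,' '.join('%3d'%x for x in g[v,288:320])) for v in range(216,240)]
im=np.load('side2.npy',allow_pickle=True).item()
w=plane(im,[[296.1,226.1],[309.7,225.5]],.110);d=w[1]-w[0];print(w,np.hypot(d[0],d[1]),np.degrees(np.arctan2(d[1],d[0])),w.mean(0))
```

```text
side0.npy
216 245 243 242 242 242 243 244 246 247 248 248 249 250 250 249 248 248 248 249 249 246 240 233 222 206 186 171 164 160 156 137 108
217 246 244 242 241 242 243 244 245 246 248 247 248 249 250 250 249 247 246 244 240 229 212 195 180 169 162 160 161 162 162 156 140
218 248 245 243 242 242 243 244 244 245 247 248 248 249 250 250 249 244 236 223 202 183 172 166 162 163 159 160 159 162 159 161 154
219 249 247 245 243 242 243 243 243 244 246 247 247 248 248 248 244 230 206 183 167 160 160 159 159 160 161 162 161 159 161 159 158
220 250 248 246 243 242 242 243 243 243 244 244 243 243 242 240 231 216 198 184 171 164 162 161 157 159 159 161 158 161 160 159 160
221 250 249 247 245 243 241 242 241 240 238 237 236 235 234 233 230 226 223 215 201 188 175 165 161 160 159 158 159 159 160 160 159
222 250 250 248 247 244 241 240 237 235 233 233 232 231 230 229 229 230 229 229 226 219 201 180 165 160 158 156 160 161 160 161 161
223 250 250 249 247 244 239 233 229 228 228 230 229 225 220 215 216 220 227 231 229 223 209 189 168 159 158 159 159 160 159 160 161
224 248 250 246 240 234 225 215 20
[... 4712 characters left out ...]
 80  82  80  82
236  86  73  73  76  79  82  84  85  86  93 101 104 113 112 115 117 116 114 115 109 105  95  88  83  83  79  79  79  82  81  81  79
237  77  72  71  77  79  78  80  81  82  87  87  93  93  98 102 102 101  99  99  94  91  84  82  82  81  79  78  78  79  80  82  82
238  73  75  76  82  81  80  80  82  83  83  84  82  85  88  88  87  89  92  86  85  86  81  82  82  79  78  75  75  79  83  83  82
239  72  86  95 101  94  81  81  81  83  81  82  83  85  85  85  85  84  85  83  83  82  81  82  78  77  75  74  74  76  84  80  80
[[ 0.53961743 -0.2253608   0.11      ]
 [ 0.58585001 -0.23692686  0.11      ]] 0.04765737461507047 -14.045482968262828 [ 0.56273372 -0.23114383  0.11      ]
```

Both views agree on the key angle (-14° and -14.5°) and on the seat to within a few mm. Lowering the taper into the mouth of the bore.

```bash
python3 st.py .5665 -.2275 .155; python3 -m inch '[[[-0.002,-0.0025,0],0,20],[[0,0,0.01],0,20],[[0,0,0.018],0,20],[[0,0,0.018],0,20],[[0,0,0.018],0,20],[[0,0,0.018],0,20],[[0,0,0.016],0,20],[[0,0,0.01],0,20],[[0,0,0],0,20],[[0,0,0],0,20]]'; python3 st.py .5665 -.2275 .125
```

```text
t 9.0 p [ 0.5683 -0.2251  0.2777] xang 106.46 yang 16.46 tilt [ 0.  0. -1.] F [-0.18 -0.85 -3.79] T [-0.05 -0.16  0.03] gap 41.1 j [ 0.65  0.55 -0.52  1.44  0.28  1.22  0.38]
tool delta [-0.0018 -0.0025  0.1227]
time_s: 10.25
ee_pos: [0.5671, -0.2279, 0.1703]
tcp_rot: [0.001, 0.599, 0.801, 0.0]
wrist_force: [0.1, 0.8, -4.2]
finger_gap: 0.444
t 10.25 p [ 0.5671 -0.2279  0.1703] xang 106.47 yang 16.47 tilt [ 0.002 -0.    -1.   ] F [ 0.11  0.85 -4.21] T [-0.03 -0.14 -0.01] gap 41.3 j [ 0.64  0.64 -0.49  1.6   0.34  0.99  0.33]
tool delta [ 0.0006 -0.0006  0.0453]
```

```bash
python3 -m inch '[[[0,0,0.006],0,20],[[0,0,0.006],0,20],[[0,0,0.005],0,20],[[0,0,0.003],0,20],[[0,0,0.003],0,20],[[0,0,0.002],0,20],[[0,0,0.002],0,20],[[0,0,0.001],0,20],[[0,0,0],0,20],[[0,0,0],0,20]]'; python3 st.py .5665 -.2275 .125
python3 - <<'E'
from h import *
im=env.get_image('side');np.save('side3.npy',im,allow_pickle=True)
cv2.imwrite('pics/s3.png',cv2.resize(im['pixels'][160:250,260:350,::-1],None,fx=6,fy=6,interpolation=cv2.INTER_CUBIC))
E
```

```text
time_s: 11.5
ee_pos: [0.5666, -0.2278, 0.1418]
tcp_rot: [0.0, 0.599, 0.801, 0.0]
wrist_force: [0.4, -0.2, -3.7]
finger_gap: 0.444
t 11.5 p [ 0.5666 -0.2278  0.1418] xang 106.47 yang 16.47 tilt [ 0. -0. -1.] F [ 0.39 -0.18 -3.65] T [ 0.01 -0.13 -0.01] gap 41.3 j [ 0.63  0.67 -0.48  1.63  0.36  0.93  0.31]
tool delta [0.0003 0.     0.0168]
```

```bash
sleep 1
```

```text
(no output)
```

View pics/s3.png

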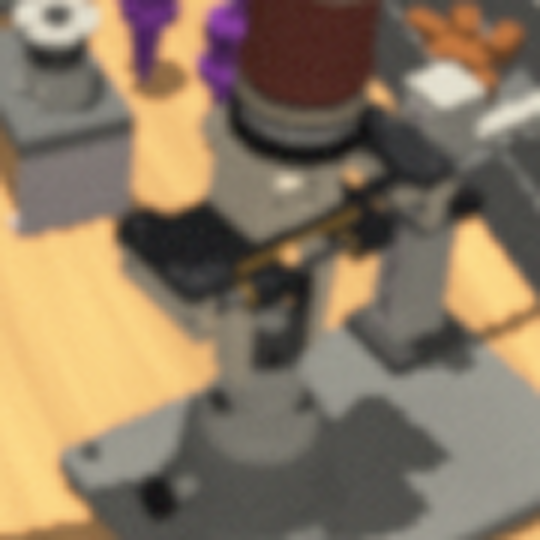

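The taper is nested in the bore with the keys visible on both sides, at about (297,227) and (311,226), and there's no contact force yet. I'll continue gently.

```bash
python3 -m inch '[[[0,0,0.002],0,20],[[0,0,0.002],0,20],[[0,0,0.002],0,20],[[0,0,0.001],0,20],[[0,0,0.001],0,20],[[0,0,0.0005],0,20],[[0,0,0.0005],0,20],[[0,0,0],0,20],[[0,0,0],0,20],[[0,0,0],0,20]]'; python3 st.py .5665 -.2275 .125; python3 -m inch '[[[0,0,0.0005],0,20],[[0,0,0.0005],0,20],[[0,0,0.0005],0,20],[[0,0,0.0005],0,20],[[0,0,0],0,20],[[0,0,0],0,20],[[0,0,0],0,20],[[0,0,0],0,20],[[0,0,0],0,20],[[0,0,0],0,20]]'; python3 st.py .5665 -.2275 .125
```

```text
time_s: 12.8
ee_pos: [0.5665, -0.2278, 0.1327]
tcp_rot: [0.0, 0.599, 0.801, 0.0]
wrist_force: [0.4, 0.2, -4.0]
finger_gap: 0.446
t 12.8 p [ 0.5665 -0.2278  0.1327] xang 106.47 yang 16.47 tilt [ 0.  0. -1.] F [ 0.36  0.21 -4.05] T [ 0.   -0.1   0.06] gap 41.5 j [ 0.63  0.68 -0.47  1.64  0.37  0.91  0.3 ]
tool delta [0.0003 0.0001 0.0077]
time_s: 14.05
ee_pos: [0.5665, -0.2278, 0.1306]
tcp_rot: [-0.0, 0.598, 0.801, 0.0]
wrist_force: [0.1, 0.6, -3.9]
finger_gap: 0.447
t 14.05 p [ 0.5665 -0.2278  0.1306] xang 106.48 yang 16.48 tilt [ 0.  0. -1.] F [ 0.11  0.64 -3.94] T [-0.03 -0.12  0.05] gap 41.6 j [ 0.63  0.69 -0.47  1.64  0.37  0.91  0.3 ]
tool delta [0.0003 0.0001 0.0057]
```

```bash
python3 -m inch '[[[0,0,0.0005],0,20],[[0,0,0],0,20],[[0,0,0.0005],0,20],[[0,0,0],0,20],[[0,0,0],0,20],[[0,0,0],0,20],[[0,0,0],0,20],[[0,0,0],0,20],[[0,0,0],0,20],[[0,0,0],0,20]]'; python3 st.py; python3 -m inch '[[[0,0,0.0005],0,20],[[0,0,0],0,20],[[0,0,0.0005],0,20],[[0,0,0],0,20],[[0,0,0],0,20],[[0,0,0],0,20],[[0,0,0],0,20],[[0,0,0],0,20],[[0,0,0],0,20],[[0,0,0],0,20]]'; python3 st.py
```

```text
time_s: 15.3
ee_pos: [0.5665, -0.2278, 0.1297]
tcp_rot: [-0.0, 0.599, 0.801, 0.0]
wrist_force: [-0.3, -0.0, -3.6]
finger_gap: 0.447
t 15.3 p [ 0.5665 -0.2278  0.1297] xang 106.47 yang 16.47 tilt [ 0.  0. -1.] F [-0.25 -0.04 -3.62] T [-0.05 -0.08 -0.01] gap 41.6 j [ 0.63  0.69 -0.47  1.64  0.37  0.91  0.3 ]
time_s: 16.55
ee_pos: [0.5665, -0.2278, 0.1287]
tcp_rot: [-0.0, 0.599, 0.801, 0.0]
wrist_force: [0.4, -0.3, -4.4]
finger_gap: 0.443
t 16.55 p [ 0.5665 -0.2278  0.1287] xang 106.47 yang 16.47 tilt [-0.  0. -1.] F [ 0.38 -0.32 -4.44] T [-0.03 -0.1  -0.  ] gap 41.2 j [ 0.63  0.69 -0.47  1.64  0.37  0.9   0.3 ]
```

```bash
python3 -m inch '[[[0,0,0.0005],0,20],[[0,0,0],0,20],[[0,0,0.0005],0,20],[[0,0,0],0,20],[[0,0,0],0,20],[[0,0,0],0,20],[[0,0,0],0,20],[[0,0,0],0,20],[[0,0,0],0,20],[[0,0,0],0,20]]'; python3 st.py; python3 -m inch '[[[0,0,0.0005],0,20],[[0,0,0],0,20],[[0,0,0.0005],0,20],[[0,0,0],0,20],[[0,0,0],0,20],[[0,0,0],0,20],[[0,0,0],0,20],[[0,0,0],0,20],[[0,0,0],0,20],[[0,0,0],0,20]]'; python3 st.py
```

```text
time_s: 17.8
ee_pos: [0.5665, -0.2279, 0.1277]
tcp_rot: [-0.0, 0.599, 0.801, -0.0]
wrist_force: [0.9, -1.1, -4.2]
finger_gap: 0.444
t 17.8 p [ 0.5665 -0.2279  0.1277] xang 106.47 yang 16.47 tilt [-0.  0. -1.] F [ 0.95 -1.05 -4.24] T [-0.13 -0.08 -0.03] gap 41.3 j [ 0.62  0.69 -0.47  1.64  0.37  0.9   0.3 ]
time_s: 19.05
ee_pos: [0.5665, -0.2279, 0.1267]
tcp_rot: [0.0, 0.599, 0.801, 0.0]
wrist_force: [0.3, 0.2, -4.2]
finger_gap: 0.444
t 19.05 p [ 0.5665 -0.2279  0.1267] xang 106.47 yang 16.47 tilt [ 0. -0. -1.] F [ 0.27  0.17 -4.25] T [-0.22 -0.14  0.04] gap 41.3 j [ 0.62  0.69 -0.47  1.64  0.38  0.9   0.3 ]
```

```bash
python3 -m inch '[[[0,0,0.0005],0,20],[[0,0,0],0,20],[[0,0,0.0005],0,20],[[0,0,0],0,20],[[0,0,0],0,20],[[0,0,0],0,20],[[0,0,0],0,20],[[0,0,0],0,20],[[0,0,0],0,20],[[0,0,0],0,20]]'; python3 st.py; python3 -m inch '[[[0,0,0.0005],0,20],[[0,0,0],0,20],[[0,0,0],0,20],[[0,0,0],0,20],[[0,0,0],0,20],[[0,0,0],0,20],[[0,0,0],0,20],[[0,0,0],0,20],[[0,0,0],0,20],[[0,0,0],0,20]]'; python3 st.py
```

```text
time_s: 20.3
ee_pos: [0.5665, -0.2279, 0.1257]
tcp_rot: [0.0, 0.599, 0.801, 0.0]
wrist_force: [-0.1, -1.4, -2.7]
finger_gap: 0.44
t 20.3 p [ 0.5665 -0.2279  0.1257] xang 106.47 yang 16.47 tilt [ 0. -0. -1.] F [-0.13 -1.42 -2.69] T [-0.55 -0.18  0.05] gap 40.9 j [ 0.62  0.69 -0.47  1.64  0.38  0.9   0.3 ]
time_s: 21.55
ee_pos: [0.5666, -0.228, 0.1253]
tcp_rot: [0.0, 0.599, 0.801, -0.0]
wrist_force: [-0.2, -1.8, 0.7]
finger_gap: 0.446
t 21.55 p [ 0.5666 -0.228   0.1253] xang 106.46 yang 16.46 tilt [ 0. -0. -1.] F [-0.16 -1.85  0.72] T [-0.63  0.02 -0.03] gap 41.4 j [ 0.62  0.69 -0.47  1.64  0.38  0.9   0.3 ]
```

The force is only now appearing, at TCP z 0.1253, and home should be at 0.125. The keys would have been met at 0.131, so the notches must already be over them. I'll ease towards -y, where the taper is guiding it, and press lightly.

```bash
python3 -m inch '[[[-0.0004,0,0],0,20],[[0,0,0],0,20],[[0,0,0.0004],0,20],[[0,0,0],0,20],[[0,0,0],0,20],[[0,0,0],0,20],[[0,0,0],0,20],[[0,0,0],0,20],[[0,0,0],0,20],[[0,0,0],0,20]]'; python3 st.py
```

```text
time_s: 22.8
ee_pos: [0.5667, -0.2281, 0.1252]
tcp_rot: [0.0, 0.599, 0.801, 0.0]
wrist_force: [-1.9, -1.6, 5.7]
finger_gap: 0.446
t 22.8 p [ 0.5667 -0.2281  0.1252] xang 106.47 yang 16.47 tilt [ 0. -0. -1.] F [-1.92 -1.56  5.66] T [-0.52  0.48 -0.04] gap 41.5 j [ 0.62  0.69 -0.47  1.64  0.38  0.9   0.3 ]
```

```bash
python3 - <<'E'
from h import *
im=env.get_image('side');np.save('side4.npy',im,allow_pickle=True)
cv2.imwrite('pics/s4.png',cv2.resize(im['pixels'][195:245,280:330,::-1],None,fx=11,fy=11,interpolation=cv2.INTER_CUBIC))
E
sleep 1
```

```text
(no output)
```

View pics/s4.png

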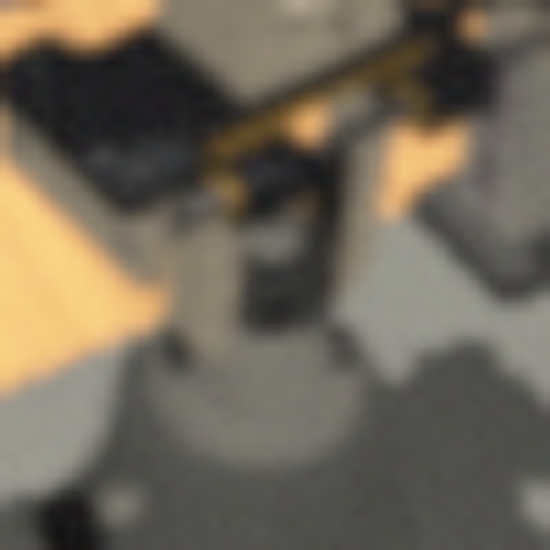

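```bash
python3 -m inch '[[[-0.0003,-0.0003,0],0,20],[[0,0,0],0,20],[[0,0,0.0003],0,20],[[0,0,0],0,20],[[0,0,0],0,20],[[0,0,0],2,20],[[0,0,0],0,20],[[0,0,0],0,20],[[0,0,0],0,20],[[0,0,0],0,20]]'; python3 st.py
```

```text
time_s: 24.1
ee_pos: [0.5667, -0.2283, 0.1252]
tcp_rot: [0.0, 0.612, 0.791, 0.0]
wrist_force: [-2.0, -1.2, 6.7]
finger_gap: 0.445
t 24.1 p [ 0.5667 -0.2283  0.1252] xang 104.47 yang 14.47 tilt [ 0.001  0.    -1.   ] F [-2.   -1.2   6.68] T [-0.44  0.55 -0.08] gap 41.4 j [ 0.62  0.69 -0.46  1.64  0.37  0.89  0.27]
```

Home: z is steady at 0.1252 (20.2 mm above the seat, the same TCP-to-origin offset as at the grasp) with about 11 N of press, and a 2° turn is free at that height. I'll relax the preload, open and retreat.

```bash
python3 -m inch '[[[0,0,-0.0003],0,20],[[0,0,0],0,20],[[0,0,0],0,20],[[0,0,0],0,60],[[0,0,0],0,66],[[0,0,0],0,66],[[0,0,0],0,66],[[0,0,0],0,66],[[0,0,0],0,66],[[0,0,0],0,66]]'; python3 st.py; python3 -m inch '[[[0,0,-0.005],0,66],[[0,0,-0.01],0,66],[[0,0,-0.015],0,66],[[0,0,-0.02],0,66],[[0,0,-0.02],0,66],[[0,0,-0.03],0,66],[[0,0,-0.03],0,66],[[0,0,-0.03],0,66],[[0,0,-0.02],0,66],[[0,0,0],0,66]]'; python3 st.py
```

```text
time_s: 25.35
ee_pos: [0.5664, -0.2286, 0.1248]
tcp_rot: [0.0, 0.612, 0.791, 0.0]
wrist_force: [-0.3, -0.5, 0.1]
finger_gap: 0.663
t 25.35 p [ 0.5664 -0.2286  0.1248] xang 104.47 yang 14.47 tilt [ 0.  0. -1.] F [-0.25 -0.46  0.1 ] T [-0.03 -0.09  0.03] gap 61.7 j [ 0.62  0.69 -0.46  1.64  0.37  0.89  0.27]
time_s: 26.6
ee_pos: [0.5674, -0.2284, 0.3075]
tcp_rot: [0.002, 0.612, 0.791, 0.001]
wrist_force: [-0.2, 0.5, 0.0]
finger_gap: 0.66
t 26.6 p [ 0.5674 -0.2284  0.3075] xang 104.48 yang 14.48 tilt [ 0.005 -0.001 -1.   ] F [-0.17  0.48  0.01] T [-0.04 -0.11  0.05] gap 61.4 j [ 0.65  0.53 -0.52  1.39  0.26  1.29  0.37]
```

Released and clear. I'll move aside to uncover the top view and check. The tray side (+y) is clear.

```bash
python3 -m inch '[[[0.02,0,0],0,66],[[0.04,0,0],0,66],[[0.05,0,0],0,66],[[0.05,0,0],0,66],[[0.05,0,0],0,66],[[0.04,0,0],0,66],[[0.02,0,0],0,66],[[0,0,0],0,66],[[0,0,0],0,66],[[0,0,0],0,66]]'; python3 st.py
python3 - <<'E'
from h import *
im=env.get_image('side');np.save('side5.npy',im,allow_pickle=True)
cv2.imwrite('pics/s5.png',cv2.resize(im['pixels'][190:250,270:340,::-1],None,fx=8,fy=8,interpolation=cv2.INTER_CUBIC))
im2=env.get_image('top');np.save('top5.npy',im2,allow_pickle=True)
cv2.imwrite('pics/t5.png',cv2.resize(im2['pixels'][135:185,300:355,::-1],None,fx=10,fy=10,interpolation=cv2.INTER_CUBIC))
for z in(.105,.120,.133,.155,.179): print(z,proj(im,[.5667,-.2280,z]),proj(im2,[.5667,-.2280,z]))
for n,i in(('s',im),('t',im2)):
    P=cloud(i).reshape(-1,3);d=np.hypot(P[:,0]-.5667,P[:,1]+.228);Q=P[d<.03]
    print(n,np.histogram(Q[:,2],np.arange(.08,.2,.004)))
E
sleep 1
```

```text
time_s: 27.85
ee_pos: [0.499, 0.0315, 0.3043]
tcp_rot: [-0.0, 0.613, 0.79, -0.0]
wrist_force: [0.3, 0.9, 0.9]
finger_gap: 0.658
t 27.85 p [0.499  0.0315 0.3043] xang 104.33 yang 14.33 tilt [-0.001 -0.    -1.   ] F [0.26 0.92 0.88] T [ 0.   -0.14  0.01] gap 61.2 j [ 0.32  0.35 -0.6   1.7   0.21  1.16 -0.08]
0.105 [[303.46792179 225.93548491]] [[329.13314537 157.78558419]]
0.12 [[303.86208497 222.91129696]] [[330.15718884 156.92401381]]
0.133 [[304.20829967 220.25624272]] [[331.06892151 156.15695025]]
0.155 [[304.80419237 215.68919537]] [[332.66566307 154.81360572]]
0.179 [[305.46901439 210.59794235]] [[334.48936698 153.27937013]]
s (array([ 0,  1,  0,  0, 10, 17, 32,  9, 21, 23,  5,  8, 10,  7, 13,  8, 17,
       45, 20,  1,  4,  3,  2,  5,  0,  0,  0,  0,  0]), array([0.08 , 0.084, 0.088, 0.092, 0.096, 0.1  , 0.104, 0.108, 0.112,
       0.116, 0.12 , 0.124, 0.128, 0.132, 0.136, 0.14 , 0.144, 0.148,
       0.152, 0.156, 0.16 , 0.164, 0.168, 0.172, 0.176, 0.18 , 0.184,
       0.188, 0.192, 0.196]))
t (array([ 0,  0,  0,  0,  0,  8, 42, 25, 14, 13, 27,  4,  0,  1,  8,  4,  4,
       17, 90, 48,  2,  4,  1,  2,  6,  3,  0,  0,  0]), array([0.08 , 0.084, 0.088, 0.092, 0.096, 0.1  , 0.104, 0.108, 0.112,
       0.116, 0.12 , 0.124, 0.128, 0.132, 0.136, 0.14 , 0.144, 0.148,
       0.152, 0.156, 0.16 , 0.164, 0.168, 0.172, 0.176, 0.18 , 0.184,
       0.188, 0.192, 0.196]))
```

```bash
sleep 2
```

```text
(no output)
```

View pics/s5.png

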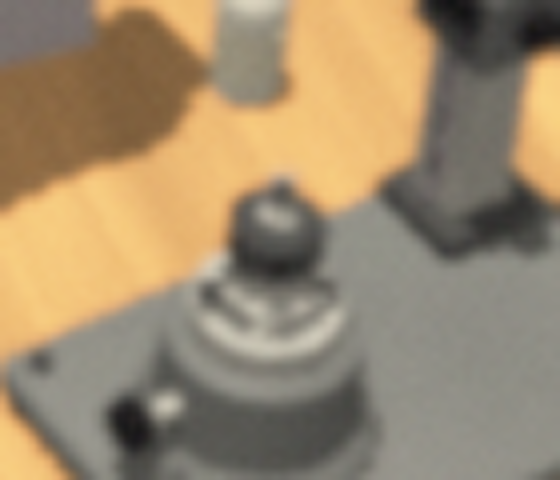

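View pics/t5.png

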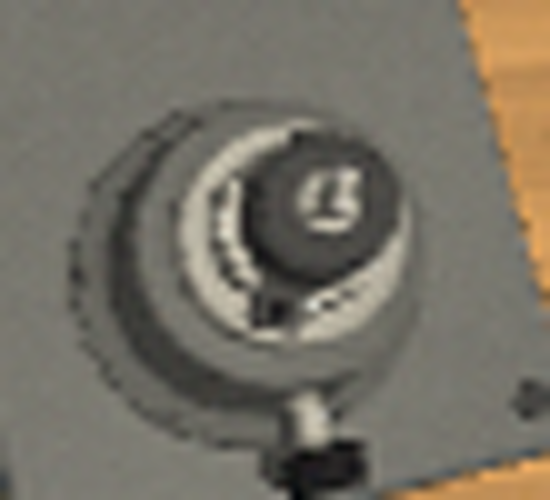

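```bash
python3 - <<'E'
from h import *
for f,c,z in(('top0.npy',(.5544,.1943),.138),('top5.npy',(.5667,-.228),.155)):
    P=cloud(np.load(f,allow_pickle=True).item()).reshape(-1,3);d=np.hypot(P[:,0]-c[0],P[:,1]-c[1]);Q=P[(d<.018)&(d>.008)&(abs(P[:,2]-z)<.012)];print(len(Q),np.median(Q[:,2])-z, np.median(Q[:,:2],0))
a=np.load('top0.npy',allow_pickle=True).item()['pixels'].astype(int);b=np.load('top5.npy',allow_pickle=True).item()['pixels']
cv2.imwrite('pics/t5f.png',b[:,:,::-1])
E
sleep 1
```

```text
90 0.000943376978599697 [0.55328183 0.19237131]
94 0.000473366297793848 [ 0.56605331 -0.22791315]
```

View pics/t5f.png

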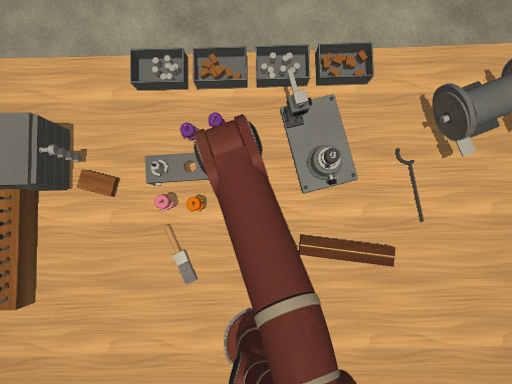

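The nut top sits 0.5 mm from its home height (0.155), where riding on the keys would put it at +6 mm. The nut is upright at (329,160), a key shows inside the notch, and everything visible is where it was. Handing in.

Run:
```python
from h import *
print(env.sign_off())
```

```text
the job is handed in; nothing more can be done
None
```

The straight-bit holder is home in the stand's spindle, released and standing upright, and the job is handed in. `sign_off()` reports no verdict. The last clock reading was 27.9 s of the allowed 72 s.

**What I did:** I took the holder from the middle place in the tray. The cameras put its notches at about -28° and the drive keys at about -14.5°, so I turned it 13.5° on the way, before lowering it. The notches then passed over the keys on the way down without first resting on them, so I did no searching turn under load. I pressed with about 11 N at most, relaxed the press, opened the gripper and moved away.

**What the last checks showed:**
- **Height, from the arm:** the tool stopped firmly at z = 0.1252, which puts the holder 20.2 mm below it, exactly at the seat. This is the same offset as when I gripped it.
- **Height, from the top camera:** the top of the nut is within 0.5 mm of its home height. Riding on the keys would have put it 6 mm high.
- **Keys and turning:** a key is visible in its notch, and a further 2° turn with the holder down was free and did not change its height.
- **Rest of the bench:** everything visible in the last overview is where it was. The arm hid the disc holder, the collet and the oil bottle in that view, so I did not re-check their positions from above. I felt no contact with them.

**What disagreed:**
- **Bit tip and nut:** they gave holder positions about 4 mm apart before the grasp. I trusted the nut, which agreed with the tray centre.
- **Seat position:** the two cameras put it about 5 mm apart. I used the top view, and the side forces in the taper stayed at about 2 N.

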